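# Free the seized gate of a knife-gate valve

### The arm

A 6-joint arm with a two-finger parallel gripper is mounted at the origin on a cart in front of the work surface, level with it; the furniture and walls round the work are solid. World frame = base frame: x ahead of the robot, y to its left, z up, the work surface at z = 0. Lengths are in m, angles in rad, forces in N, time in s.
With the tool pointing down it reaches from about 0.325 to 0.775 m from the base axis. Payload 9.3 kg.
Tool frame: the origin (TCP) lies midway between the tips of the shut fingers; the grasp point (between the pads) lies 19 mm behind it (grip_depth is the distance from the TCP to the grasp point, in m); z points along the fingers, y is the line along which they close (so a half turn about z gives the same grasp; the last joint's range is limited). The gripper opens to 85 mm and grips with 20 to 120 N. Pads are 22 mm wide; open, the fingers measure 114 mm over their backs; the gripper's body (76 mm by 85 mm) begins 54 mm behind the grasp point. The pads swing forward as they close: fully open they stand 13 mm farther back than shut.
Start: joints at [-1.411, 0.259, 0.021, 1.334, 0, 1.418], TCP at [0.169, -0.523, 0.231] pointing down, gripper open.
Joint ranges: [-3.04, 3.04], [-0.91, 1.82], [-1.04, 1.36], [-1.92, 1.95], [-1.52, 1.45], [-3.14, 3.14]. Speed limits (rad/s): [2.22, 2.22, 2.79, 3.14, 3.14, 3.14].

### API

Orientations are given as a unit quaternion [x, y, z, w].
In Python, from plant import * gives the robot as it stands. The module is installed in compiled form; this text tells all that it offers.
- The arm moves only by the shell command python3 -m creep 'ROWS'. ROWS is JSON, a list of rows, each a list of 5 numbers: the shift along the tool's x, y, z in m, then the turn about the tool's z in rad, then the finger opening in m, from 0 to 0.0854. A call has 1 to 20 rows; each row shifts and turns the commanded pose from where the row before left it, along the tool's axes as they then stand; what a row does not reach is not made up. A row lasts 1/12 s, in which the tool goes at most 41.7 mm and 7.16 degrees, less where a joint would pass 70% of its speed; a pose out of reach is approached as far as the arm can. A call is refused whole if a number of a shift passes 0.0417 or a number of a turn 0.125, either way. A call with a gripper value outside its range is refused whole. The fingers move at their own pace and stop on an object; the grip force is fixed at half the most. Time passes only in rows, so rows that do not move let the fingers close. It gives the time, the measured TCP pose, the force, the opening and the grip force at its end, in the units of the state.
- state(): the state, without advancing time (a new reading comes with each control period).
- camera(name): name is "side" or "top"; returns the picture (420x560x3 uint8, blue, green, red); there is no depth.
- camera_info(name): a dict with "intrinsics" (3x3 intrinsics, pixels), "k1" (the pictures are not rectified: a ray, as slopes to the right and down, at radius r is drawn at 1 + k1 r^2 times it, then the intrinsics apply), "T" (4x4, takes a point from camera to world coordinates). Camera axes: x right, y down, z forward; pixel columns grow to the right and rows downward; lengths in m; the calibration is good to about 2 mm. A picture is of the moment at which its call begins. camera_info takes no time and is no camera call.
- finish_job(): hands the job in; it is judged then, once.
Trained networks look in the newest picture that a camera, given by its name, has taken for a name from the list of things; names that differ only in an ending like _2 or _b are one class to them, and where a whole thing is asked for, a point or a joint stands for the part that bears it (a point fixed in the world has none). Each returns a list of dicts, best first, with "score" (0 to 1); they miss things now and then, are a little off and sometimes report something else, mostly with a low value. They report only what shows in the picture. A call takes as long as a camera call.
- look_for(camera, name): "at" ([x, y, z] in m, in world coordinates, good to about 4 mm: the middle of the surface that is visible of it).
- spot_point(camera, name): "at" ([x, y, z] in m, in world coordinates, good to about 4 mm: a listed point, or the origin of a listed thing).
The state is a dict: "time_s": time; "q": joint angles; "qd": joint speeds; "joint_torque": joint torques, N m; "tool_pos": TCP position; "tcp_rot": TCP orientation; "wrist_force": force on the tool from outside, world axes, zero at the start; "torque": the same for the moment, N m; "finger_gap": finger opening in m; "grasp_force": force on a finger pad.
Only numpy, scipy, OpenCV 4.12 (cv2) and the standard library are available. Lean on these libraries where they do the work, as an engineer would, in place of code of your own. Each camera call takes 0.05 s, during which the arm holds its last target. There are 200 camera calls.

### The job

The gate of the white knife-gate valve is seized in its slot, and a straight pull only lifts the whole valve off the bench. With the valve left standing on the bench where it is, rock the gate from side to side along the slot until it works loose, draw it right out, and stand it blade down in the grey tub to soak.

Things in the scene. Friction and masses are not known exactly. Their poses are not given: they have to be found in the camera images.
- valve: White plastic knife-gate valve, 2.4 kg, loose on a steel foot 110 (x) x 160 (y) x 10 mm. Origin: centre of the foot's underside, z up. x is the pipe axis: round sockets, 66 mm across, reach x = +-55 mm and z = 78 mm. y runs along the slot. Housing 51 (x) x 112 (y) mm, top at z = 90 mm. A straight pull slips the gate only at 30 to 50 N and would lift the valve first (24 N).
- valve_slot (a point): Centre of the slot's mouth in the valve's top, 90 mm above the valve's underside; axes as the valve's. Slot 80 mm long (y = +-40 mm). In its top 10 mm two sprung rubber gland strips pinch the gate from +x and -x with 20 N each. While the gate is being rocked, the same friction lets it climb with a small pull (about 1 mm a swing of 0.3 rad).
- gate: Gate, 137 mm long, 0.14 kg, at first upright in the slot, axes along the valve's, lower end 30 mm above the valve's underside. Origin: middle of the blade's lower end; z up to the grip. Grey blade 36 (y) x 6 (x) mm, lower end rounded, to z = 50 mm; band 36 x 10 mm to z = 66 mm, its lower 10 mm pinched; neck 18 x 10 mm; black grip. It leaves the slot 60 mm above its start.
- gate_grip (a point): Middle of the black grip block, 36 (y) x 18 (x) x 42 (z) mm, 116 mm up the gate from its lower end; axes as the gate's. At first it is 61 mm above the middle of the pinched band, about which the gate can lean some 0.3 rad either way along y (0.7 Nm to turn it). When the gate has climbed 10 to 14 mm the glands let go and it lifts freely.
- tub: Plain grey open-topped tub, loose, 0.6 kg, 100 (x) x 120 (y) x 80 mm outside, walls and floor 4 mm, with a narrow rim. Origin: centre of its underside, z up. The gate does not stand by itself: put down and let go in the tub, it leans against a wall, which is fine.
- coupling: Bystander: white pipe coupling standing on end, 58 mm across and 58 mm high. Origin: centre of its underside.
- refractometer: Bystander: black hand refractometer lying on the bench, 31 x 149 x 31 mm. Origin: centre of its underside, length along its y.
- wrench: Bystander: steel spanner lying flat on the bench, 34 x 183 x 9 mm. Origin: centre of its underside, length along its y.

How it is judged:
By the outcome, as a careful person would: the job done as asked, in the order asked, and still so for the second after the job is handed in, with the robot touching nothing.
It also fails if it takes over 61 s, if anything falls off the work surface, if the arm or the gripper's body presses on something with over 40 N, if the wrist force passes 120 N, or if a joint passes its speed limit or range.

## Working session

There is one attempt and no reset: what is moved stays moved. The work goes in short steps, Python scripts to look and compute and a shell command to move; the robot and the scene stay as the last step left them, time stands still between calls to the robot, and variables do not carry over. Pictures are saved under pics/ and viewed, at most 13 in all, crops included, and the job is handed in when it is done.

```bash
mkdir -p pics
cat > h.py <<'E'
from plant import *
import numpy as np, cv2
from scipy.spatial.transform import Rotation as R
def proj(n,p):
    i=camera_info(n);T=np.array(i["T"]);c=np.linalg.inv(T)@np.append(p,1);s=c[:2]/c[2]
    s=s*(1+i["k1"]*(s@s));K=np.array(i["intrinsics"]);return (K@np.append(s,1))[:2]
E
python3 - <<'E'
from h import *
for c in("side","top"):
    cv2.imwrite(f"pics/{c}0.png",camera(c))
    print(c,np.round(np.array(camera_info(c)["T"]),2).tolist())
    for n in("valve","valve_slot","gate","gate_grip","tub","coupling","refractometer","wrench"):
        for d in spot_point(c,n)[:2]: print(c,n,np.round(d["at"],4),round(d["score"],2),proj(c,d["at"]).round())
s=state();print(s["tool_pos"],R.from_quat(s["tcp_rot"]).as_matrix().round(3).tolist(),s["time_s"])
E
```

```text
side [[0.99, -0.03, 0.15, 0.34], [-0.15, -0.35, 0.93, -1.37], [0.03, -0.94, -0.35, 0.62], [0.0, 0.0, 0.0, 1.0]]
side valve [ 0.5525 -0.3373  0.0018] 0.95 [295. 295.]
side gate_grip [ 0.5544 -0.3413  0.1449] 0.73 [298. 243.]
side tub [ 0.4553 -0.1754  0.0062] 0.91 [250. 266.]
side tub [ 0.5505 -0.336   0.0922] 0.67 [295. 262.]
side coupling [ 0.6754 -0.1935  0.003 ] 0.64 [329. 266.]
side refractometer [ 0.6907 -0.3294 -0.0015] 0.78 [347. 291.]
side wrench [ 0.4728  0.2992 -0.0006] 0.53 [243. 209.]
side wrench [ 0.6745 -0.1924  0.0039] 0.49 [328. 265.]
top [[-0.02, -1.0, 0.1, 0.46], [-1.0, 0.02, -0.0, -0.01], [-0.0, -0.1, -1.0, 1.27], [0.0, 0.0, 0.0, 1.0]]
top valve [ 0.5529 -0.3406 -0.0039] 0.57 [405. 222.]
top valve_slot [ 0.555  -0.3378  0.0897] 0.66 [414. 219.]
top gate [ 0.553  -0.3364  0.032 ] 0.7 [407. 221.]
top gate_grip [ 0.5479 -0.3371  0.1477] 0.52 [421. 220.]
top tub [ 0.4505 -0.1771 -0.0012] 0.64 [344. 263.]
top coupling [ 0.6753 -0.1884 -0.0013] 0.52 [346. 176.]
top refractometer [ 0.6888 -0.3312  0.0034] 0.93 [400. 170.]
top wrench [4.716e-01 2.958e-01 2.000e-04] 0.74 [159. 258.]
[ 0.16923883 -0.52331667  0.23128993] [[0.951, 0.308, 0.0], [0.308, -0.951, -0.0], [0.0, 0.0, -1.0]] 0.9
```

View pics/side0.png

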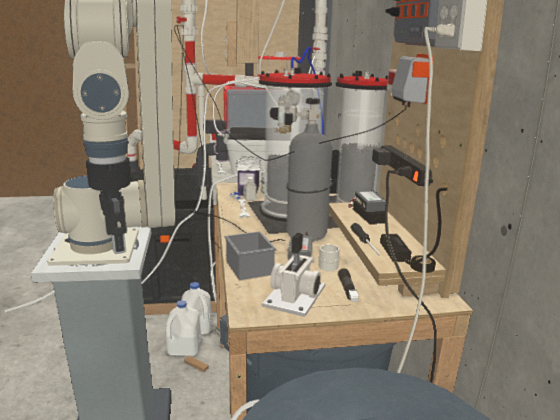

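View pics/top0.png

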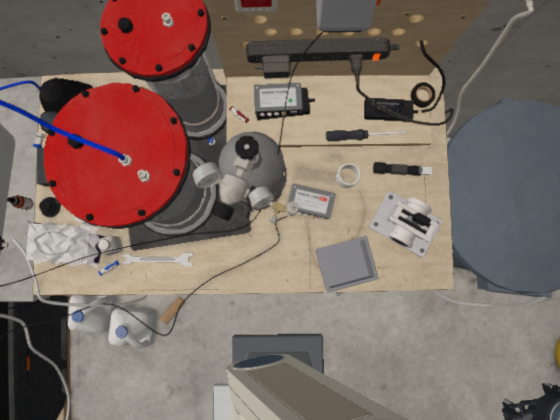

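The side picture shows the valve at about (295,290) with its grip at (298,243), and the tub at (250,255). In the top picture the valve is at (407,221), yawed, and the tub is at (346,263). The network estimates agree with both. I'll zoom in to get the yaw.

Run:
```python
import cv2
a=cv2.imread("pics/top0.png")[180:300,310:450]
cv2.imwrite("pics/t1.png",cv2.resize(a,None,fx=5,fy=5,interpolation=cv2.INTER_CUBIC)[:600])
b=cv2.imread("pics/side0.png")[225:315,220:360]
cv2.imwrite("pics/s1.png",cv2.resize(b,None,fx=5,fy=5,interpolation=cv2.INTER_CUBIC))
```

```text
(no output)
```

View pics/t1.png

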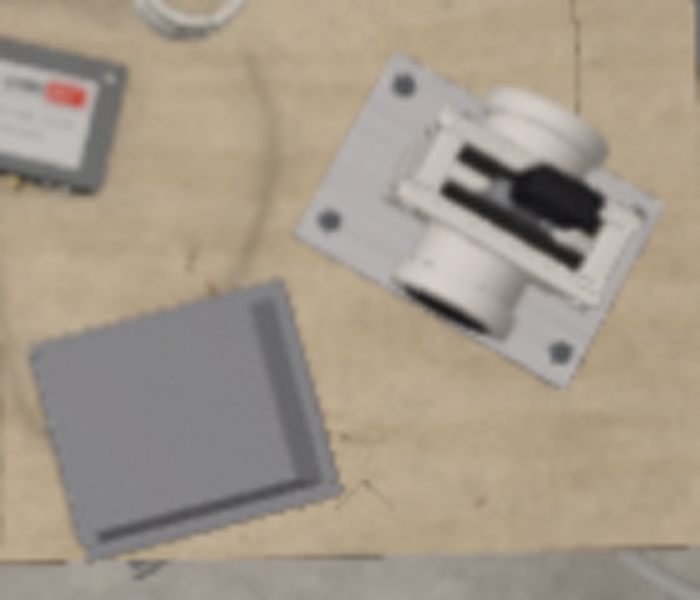

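View pics/s1.png

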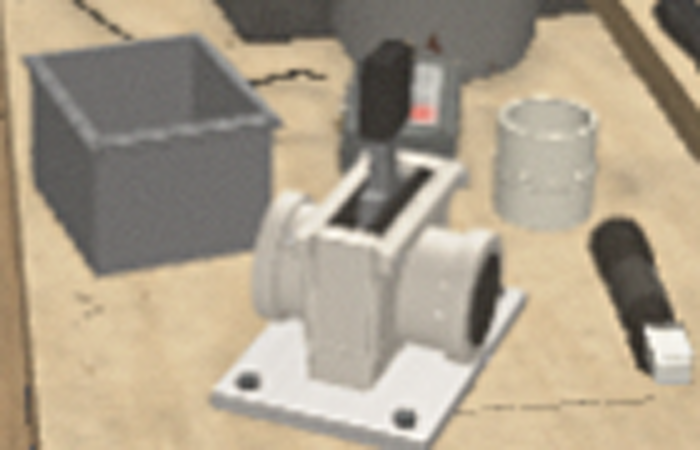

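Crop pixels. Valve foot corners: (398,55), (298,235), (565,388), (660,205). Tub rim corners: (35,350), (285,285), (340,492), (90,558). The grip stands upright over the slot. In the side crop the gate stands in the slot. Next I work out the yaws and how far to go.

```bash
cat >> h.py <<'E'
def unproj(n,px,z):
    i=camera_info(n);T=np.array(i["T"]);K=np.array(i["intrinsics"])
    d=(np.linalg.inv(K)@[px[0],px[1],1])[:2];s=d.copy()
    for _ in range(20): s=d/(1+i["k1"]*(s@s))
    r=T[:3,:3]@np.append(s,1);o=T[:3,3];return o+r*(z-o[2])/r[2]
E
python3 - <<'E'
from h import *
f=lambda L,z:np.array([unproj("top",(x/5+309.6,y/5+179.6),z)[:2] for x,y in L])
v=f([(398,55),(298,235),(565,388),(660,205)],.01)
t=f([(35,350),(285,285),(340,492),(90,558)],.08)
for q in(v,t):
    e=np.roll(q,-1,0)-q
    print(q.round(3).tolist(),q.mean(0).round(4),np.linalg.norm(e,axis=1).round(3),np.degrees(np.arctan2(e[:,1],e[:,0])).round(1))
G=[spot_point(c,"gate_grip")[0]["at"] for c in("top","side","top","side") if camera(c) is not None]
S=[spot_point("top","valve_slot")[0]["at"]]
print(np.round(G,4),np.round(S,4))
E
```

```text
[[0.635, -0.298], [0.543, -0.243], [0.462, -0.378], [0.555, -0.432]] [ 0.5487 -0.338 ] [0.107 0.157 0.107 0.156] [ 149.1 -120.8  -30.1   59.3]
[[0.486, -0.103], [0.515, -0.223], [0.415, -0.247], [0.386, -0.127]] [ 0.4504 -0.175 ] [0.124 0.102 0.124 0.102] [ -76.5 -166.6  103.5   13.7]
[[ 0.551  -0.3387  0.1448]
 [ 0.5518 -0.3402  0.1431]
 [ 0.5482 -0.3393  0.1453]
 [ 0.554  -0.341   0.1438]] [[ 0.5506 -0.3396  0.0901]]
```

```bash
python3 -m creep '[[0.03,-0.0041,0,0,0.06],[0.03,-0.0041,0,0,0.06],[0.03,-0.0041,0,0,0.06],[0.03,-0.0041,0,0,0.06],[0.03,-0.0041,0,0,0.06],[0.03,-0.0041,0,0,0.06],[0.03,-0.0041,0,0,0.06],[0.03,-0.0041,0,0,0.06],[0.03,-0.0041,0,0,0.06],[0.03,-0.0041,0,0,0.06],[0.03,-0.0041,0,0,0.06],[0.03,-0.0041,0,0,0.06],[0.03,-0.0041,0,0,0.06],[0.03,-0.0041,0,0,0.06],[0,0,0,-0.121,0.06],[0,0,0,-0.121,0.06],[0,0,0,-0.121,0.06],[0,0,0,-0.121,0.06],[0,0,0,-0.121,0.06],[0,0,0,-0.121,0.06]]'
cat > go.py <<'E'
from h import *
import sys
s=state();M=R.from_quat(s["tcp_rot"]).as_matrix();p=np.array(s["tool_pos"])
t=np.array([float(a) for a in sys.argv[1:4]])
print("tool shift",(M.T@(t-p)).round(4),"yaw",np.degrees(np.arctan2(M[1,0],M[0,0])).round(2),"q",np.round(s["q"],2),s["time_s"])
E
python3 go.py .551 -.339 .127
```

```text
time_s: 3.02
tool_pos: [0.5513, -0.3394, 0.2311]
tcp_rot: [0.867, 0.499, -0.0, -0.0]
wrist_force: [0.2, 0.4, 0.2]
finger_gap: 0.0603
grasp_force: 0.0
tool shift [ 0.0002 -0.0004  0.1041] yaw 59.87 q [-0.68  0.43  0.28  1.42  0.    1.42] 3.0167
```

```bash
python3 -m creep '[[0,0,0.02,0,0.06],[0,0,0.02,0,0.06],[0,0,0.02,0,0.06],[0,0,0.02,0,0.06],[0,0,0.014,0,0.06],[0,0,0.01,0,0.034],[0,0,0,0,0.034],[0,0,0,0,0.034]]'
python3 - <<'E'
from h import *
a=camera("side")
b=a[200:310,230:370]
cv2.imwrite("pics/s2.png",cv2.resize(b,None,fx=5,fy=5,interpolation=cv2.INTER_CUBIC))
print(proj("side",state()["tool_pos"]))
E
```

```text
time_s: 3.68
tool_pos: [0.5512, -0.3395, 0.1273]
tcp_rot: [0.868, 0.496, -0.0, -0.0]
wrist_force: [0.1, -0.2, 0.4]
finger_gap: 0.0339
grasp_force: 0.0
[296.63776193 249.45086627]
```

View pics/s2.png

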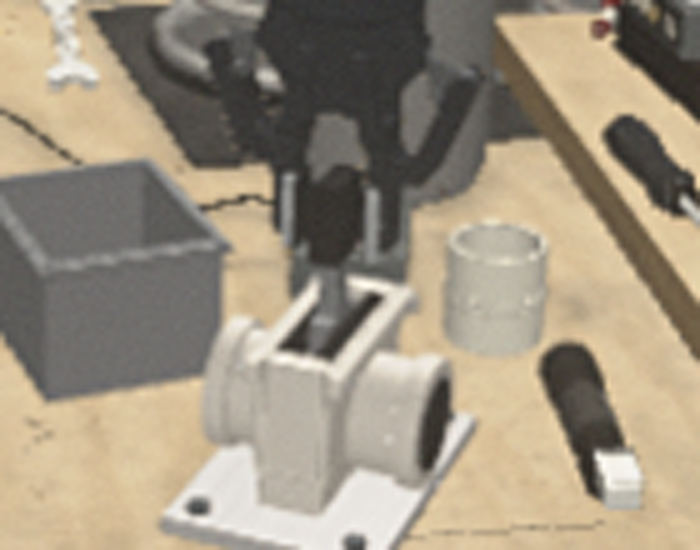

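The grip, at about (332,215) in the crop, sits midway between the pads at 288 and 372. I'll close on it.

```bash
python3 -m creep '[[0,0,0,0,0.012],[0,0,0,0,0.012],[0,0,0,0,0.012],[0,0,0,0,0.012],[0,0,0,0,0.012]]'
```

```text
time_s: 4.15
tool_pos: [0.5513, -0.3396, 0.1286]
tcp_rot: [0.868, 0.496, 0.0, 0.001]
wrist_force: [-3.0, 2.0, 5.3]
finger_gap: 0.0174
grasp_force: 59.0
```

```bash
python3 -m creep '[[0,0,-0.002,0,0.012],[0.005,0,0.0002,0,0.012],[0.005,0,0.0004,0,0.012],[0,0,0,0,0.012]]'; python3 -m creep '[[0.004,0,0.0008,0,0.012],[0.004,0,0.001,0,0.012],[0,0,0,0,0.012]]'
```

```text
time_s: 4.48
tool_pos: [0.5551, -0.3325, 0.1286]
tcp_rot: [0.868, 0.496, -0.002, 0.001]
wrist_force: [-6.4, -8.3, -4.5]
finger_gap: 0.0174
grasp_force: 61.4
time_s: 4.73
tool_pos: [0.5591, -0.326, 0.1274]
tcp_rot: [0.869, 0.496, -0.002, 0.001]
wrist_force: [-8.4, -9.3, 0.7]
finger_gap: 0.0173
grasp_force: 61.9
```

Run:
```python
from h import *
a0=cv2.imread("pics/side0.png");a=camera("side")
r=slice(285,312);c=slice(262,330)
(dx,dy),q=cv2.phaseCorrelate(*[cv2.cvtColor(i[r,c],cv2.COLOR_BGR2GRAY).astype(float) for i in(a0,a)],cv2.createHanningWindow((68,27),cv2.CV_64F))
print(dx,dy,q,spot_point("side","valve")[0])
cv2.imwrite("pics/s3.png",np.hstack([cv2.resize(i[225:315,260:335],None,fx=5,fy=5,interpolation=cv2.INTER_CUBIC) for i in(a0,a)]))
```

```text
0.0003319891473765324 0.512896136249255 0.9854851411491008 {'at': [0.5553, -0.3371, 0.0037], 'score': 0.8}
```

View pics/s3.png

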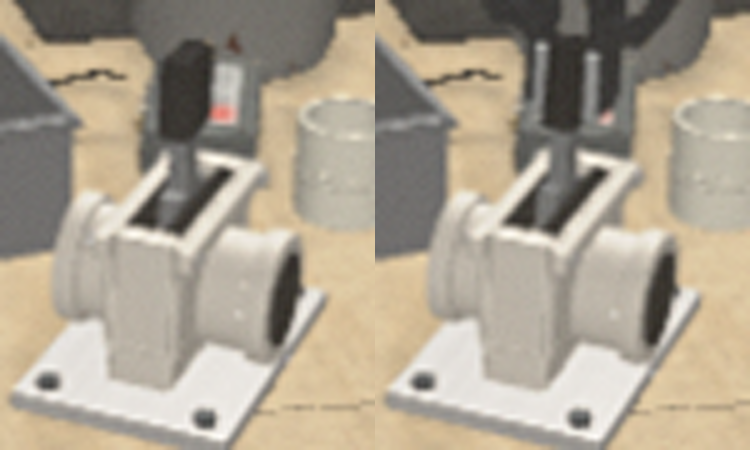

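The valve has stayed put within about half a pixel, and the gate leans away between the pads. I'll go on rocking with a small pull.

```bash
python3 -m creep '[[-0.0054,0,-0.002,0,0.012],[-0.0053,0,-0.001,0,0.012],[-0.0053,0,-0.0006,0,0.012],[-0.0053,0,-0.0001,0,0.012],[-0.0053,0,0.0004,0,0.012],[-0.0053,0,0.0008,0,0.012],[0,0,0,0,0.012]]';python3 go.py .5513 -.3396 .1286;  python3 -m creep '[[0.0054,0,-0.0016,0,0.012],[0.0053,0,-0.001,0,0.012],[0.0053,0,-0.0006,0,0.012],[0.0053,0,-0.0001,0,0.012],[0.0053,0,0.0004,0,0.012],[0.0053,0,0.0008,0,0.012],[0,0,0,0,0.012]]';python3 go.py .5513 -.3396 .1286
```

```text
time_s: 5.42
tool_pos: [0.5429, -0.3525, 0.1281]
tcp_rot: [0.868, 0.496, -0.001, -0.001]
wrist_force: [-0.2, -2.0, -24.5]
finger_gap: 0.0172
grasp_force: 59.1
tool shift [ 0.0154  0.0006 -0.0005] yaw 59.46 q [-0.7   0.47  0.08  1.18 -0.    1.4 ] 5.4167
time_s: 6.0
tool_pos: [0.561, -0.3224, 0.1312]
tcp_rot: [0.868, 0.497, 0.0, -0.0]
wrist_force: [1.2, 1.7, -25.4]
finger_gap: 0.0171
grasp_force: 59.3
tool shift [-0.0198  0.0003  0.0025] yaw 59.59 q [-0.65  0.46  0.08  1.19  0.    1.45] 6.0
```

The pull has reached about 25 N, which is too much. I'll ease down and check the valve.

```bash
python3 -m creep '[[0,0,0.002,0,0.012],[0,0,0.0015,0,0.012],[0,0,0,0,0.012]]'; python3 go.py .5513 -.3396 .1286
python3 - <<'E'
from h import *
a0=cv2.imread("pics/side0.png");a=camera("side")
r=slice(285,312);c=slice(262,330)
print(cv2.phaseCorrelate(*[cv2.cvtColor(i[r,c],cv2.COLOR_BGR2GRAY).astype(float) for i in(a0,a)],cv2.createHanningWindow((68,27),cv2.CV_64F)))
cv2.imwrite("pics/s4.png",np.hstack([cv2.resize(i[225:315,260:335],None,fx=5,fy=5,interpolation=cv2.INTER_CUBIC) for i in(a0,a)]))
E
```

```text
time_s: 6.25
tool_pos: [0.5609, -0.3233, 0.1285]
tcp_rot: [0.868, 0.497, 0.001, 0.0]
wrist_force: [0.5, 2.5, -18.0]
finger_gap: 0.0177
grasp_force: 60.3
tool shift [-0.0189 -0.     -0.0001] yaw 59.55 q [-0.65  0.47  0.07  1.18  0.    1.45] 6.25
((0.5676715171571232, -0.16847056395728366), 0.9559919718133384)
```

View pics/s4.png

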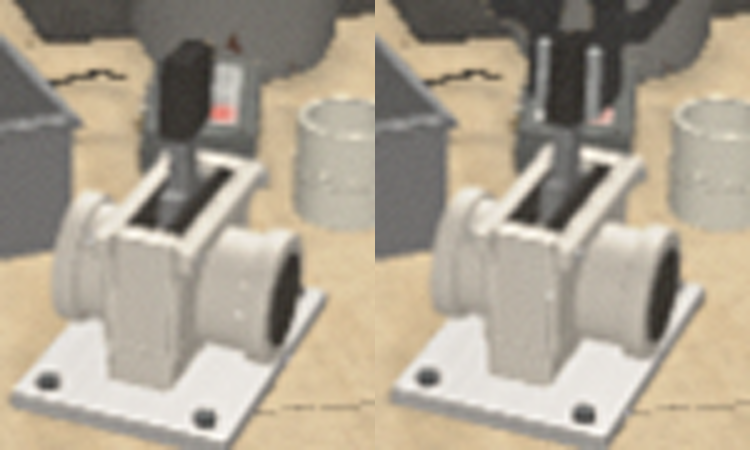

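The valve has shifted by 2 mm at most and is still standing. I'll take out the rest of the pull and rock more gently, reading the force at each half swing.

```bash
python3 -m creep '[[0,0,0.002,0,0.012],[0,0,0,0,0.012]]'; python3 -m creep '[[-0.005,0,-0.0010,0,0.012],[-0.005,0,-0.0006,0,0.012],[-0.005,0,-0.0003,0,0.012],[0,0,0,0,0.012]]'; python3 go.py .5513 -.3396 .1286
```

```text
time_s: 6.47
tool_pos: [0.5611, -0.3233, 0.1282]
tcp_rot: [0.868, 0.497, 0.001, 0.001]
wrist_force: [-0.7, 8.4, -6.5]
finger_gap: 0.0174
grasp_force: 62.0
time_s: 6.8
tool_pos: [0.5527, -0.3381, 0.1291]
tcp_rot: [0.868, 0.496, -0.0, 0.001]
wrist_force: [-0.1, 0.2, -14.4]
finger_gap: 0.017
grasp_force: 60.8
tool shift [-0.002  -0.0005  0.0005] yaw 59.48 q [-0.68  0.46  0.07  1.18 -0.    1.43] 6.8
```

```bash
python3 -m creep '[[-0.005,0,0.0003,0,0.012],[-0.005,0,0.0008,0,0.012],[-0.005,0,0.0012,0,0.012],[0,0,0,0,0.012]]'; python3 -m creep '[[0.0055,0,-0.0014,0,0.012],[0.005,0,-0.0009,0,0.012],[0.005,0,-0.0004,0,0.012]]';  python3 -m creep '[[0.005,0,0.0002,0,0.012],[0.005,0,0.0006,0,0.012],[0.005,0,0.0010,0,0.012]]'; python3 go.py .5513 -.3396 .1286
```

```text
time_s: 7.13
tool_pos: [0.5465, -0.3491, 0.1286]
tcp_rot: [0.868, 0.497, 0.002, 0.001]
wrist_force: [1.3, 10.9, 0.9]
finger_gap: 0.0171
grasp_force: 63.1
time_s: 7.38
tool_pos: [0.5527, -0.3376, 0.1287]
tcp_rot: [0.868, 0.496, -0.001, 0.001]
wrist_force: [-2.4, -2.2, -6.5]
finger_gap: 0.0173
grasp_force: 62.0
time_s: 7.63
tool_pos: [0.5602, -0.3266, 0.1286]
tcp_rot: [0.869, 0.495, -0.002, 0.003]
wrist_force: [-9.8, -9.1, 1.2]
finger_gap: 0.0174
grasp_force: 63.0
tool shift [-0.0157 -0.001   0.0001] yaw 59.39 q [-0.65  0.46  0.07  1.17 -0.01  1.45] 7.6333
```

```bash
python3 -m creep '[[-0.005,0,-0.0022,0,0.012],[-0.005,0,-0.0013,0,0.012],[-0.005,0,-0.0006,0,0.012],[-0.005,0,-0.0002,0,0.012]]'; python3 -m creep '[[-0.005,0,0.0003,0,0.012],[-0.005,0,0.0007,0,0.012],[-0.005,0,0.0008,0,0.012]]'; python3 -m creep '[[0.005,0,-0.0013,0,0.012],[0.005,0,-0.001,0,0.012],[0.005,0,-0.0006,0,0.012],[0.005,0,-0.0002,0,0.012]]';  python3 -m creep '[[0.005,0,0.0003,0,0.012],[0.005,0,0.0007,0,0.012],[0.005,0,0.0008,0,0.012]]'; python3 go.py .5513 -.3396 .1286
```

```text
time_s: 7.97
tool_pos: [0.5496, -0.3407, 0.1296]
tcp_rot: [0.868, 0.496, -0.001, -0.001]
wrist_force: [0.7, 1.0, -24.6]
finger_gap: 0.0174
grasp_force: 59.5
time_s: 8.22
tool_pos: [0.5433, -0.3534, 0.1294]
tcp_rot: [0.868, 0.497, 0.001, -0.0]
wrist_force: [4.3, 9.5, -9.7]
finger_gap: 0.0175
grasp_force: 61.5
time_s: 8.55
tool_pos: [0.5531, -0.3356, 0.1317]
tcp_rot: [0.868, 0.496, -0.0, -0.0]
wrist_force: [-0.5, 0.1, -25.0]
finger_gap: 0.0169
grasp_force: 59.6
time_s: 8.8
tool_pos: [0.5609, -0.3228, 0.1301]
tcp_rot: [0.868, 0.497, -0.0, -0.0]
wrist_force: [-0.2, -0.3, -24.6]
finger_gap: 0.0171
grasp_force: 59.6
tool shift [-0.0194  0.0002  0.0015] yaw 59.54 q [-0.65  0.46  0.08  1.18 -0.    1.45] 8.8
```

The valve becomes weightless at about −25 N, so the pull has to stay small. I'll lower, use a flatter arc and read the force more often.

```bash
python3 -m creep '[[0,0,0.002,0,0.012],[0,0,0.002,0,0.012],[0,0,0,0,0.012]]'; python3 -m creep '[[-0.005,0,-0.0004,0,0.012],[-0.005,0,-0.0006,0,0.012],[-0.005,0,-0.0005,0,0.012],[-0.005,0,-0.0001,0,0.012]]'; python3 -m creep '[[-0.005,0,0.0002,0,0.012],[-0.005,0,0.0005,0,0.012],[-0.005,0,0.0005,0,0.012]]'; python3 go.py .5513 -.3396 .1286
python3 - <<'E'
from h import *
a0=cv2.imread("pics/side0.png");a=camera("side")
r=slice(285,312);c=slice(262,330)
print(cv2.phaseCorrelate(*[cv2.cvtColor(i[r,c],cv2.COLOR_BGR2GRAY).astype(float) for i in(a0,a)],cv2.createHanningWindow((68,27),cv2.CV_64F)))
E
```

```text
time_s: 9.05
tool_pos: [0.5617, -0.322, 0.1291]
tcp_rot: [0.868, 0.497, 0.002, 0.001]
wrist_force: [-0.7, 10.3, -3.0]
finger_gap: 0.0175
grasp_force: 62.6
time_s: 9.38
tool_pos: [0.5517, -0.3401, 0.1295]
tcp_rot: [0.868, 0.497, 0.002, 0.001]
wrist_force: [5.3, 10.0, -10.2]
finger_gap: 0.0173
grasp_force: 61.7
time_s: 9.63
tool_pos: [0.5451, -0.3523, 0.1294]
tcp_rot: [0.868, 0.497, 0.003, 0.001]
wrist_force: [8.0, 14.8, -2.0]
finger_gap: 0.0175
grasp_force: 62.8
tool shift [ 0.0141 -0.0011  0.0008] yaw 59.63 q [-0.71  0.46  0.07  1.18  0.01  1.4 ] 9.6333
((-0.7669754992005622, 2.1400820826089895), 0.832445423149552)
```

Run:
```python
from h import *
a0=cv2.imread("pics/side0.png");a=camera("side")
cv2.imwrite("pics/s5.png",np.hstack([cv2.resize(i[225:315,260:335],None,fx=5,fy=5,interpolation=cv2.INTER_CUBIC) for i in(a0,a)]))
print(spot_point("side","valve")[:1],spot_point("side","gate_grip")[:1])
camera("top");print(spot_point("top","valve")[:1],spot_point("top","valve_slot")[:1])
```

```text
[{'at': [0.5509, -0.3482, 0.0004], 'score': 0.94}] [{'at': [0.5452, -0.3536, 0.142], 'score': 0.77}]
[{'at': [0.5495, -0.3489, -0.0006], 'score': 0.7}] [{'at': [0.5455, -0.3489, 0.0889], 'score': 0.85}]
```

View pics/s5.png

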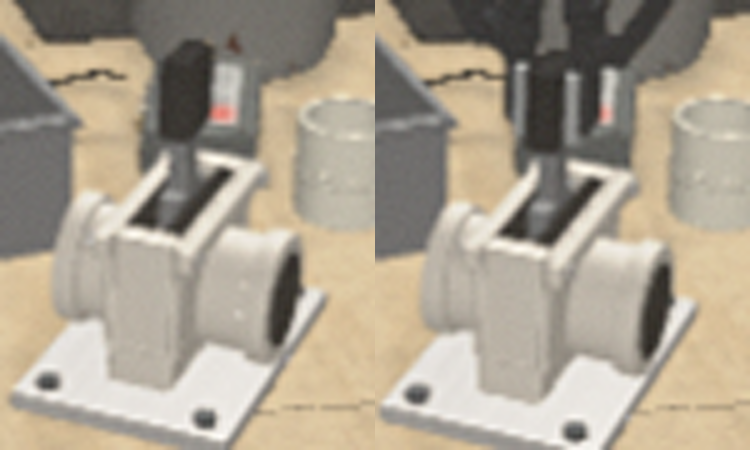

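The picture and the networks agree: the valve stands flat but has slid about 10 mm along −slot, to roughly (0.547,−0.349), because my pull cut its friction on the bench. I'll regrip 12 mm higher for more leverage, then rock with almost no pull, swinging +slot first.

```bash
python3 -m creep '[[0,0,0,0,0.034],[0,0,0,0,0.034],[0,0,-0.006,0,0.034],[0,0,-0.006,0,0.034],[0,0,0,0,0.034]]'
python3 - <<'E'
from h import *
a=camera("side");print("valve",spot_point("side","valve")[0]["at"],"grip",spot_point("side","gate_grip")[0]["at"])
camera("top");print("valve",spot_point("top","valve")[:1],spot_point("top","valve_slot")[:1])
E
python3 -m creep '[[0,0,0,0,0.012],[0,0,0,0,0.012],[0,0,0,0,0.012],[0,0,-0.001,0,0.012]]'; python3 go.py .5475 -.349 .1286; python3 -c "from h import*;print(state()['torque'])"
```

```text
time_s: 10.4
tool_pos: [0.5436, -0.3547, 0.1414]
tcp_rot: [0.868, 0.496, 0.001, 0.002]
wrist_force: [-0.7, 0.3, 0.5]
finger_gap: 0.034
grasp_force: 0.0
valve [0.5482, -0.3479, 0.0023] grip [0.5477, -0.3541, 0.1465]
valve [{'at': [0.548, -0.3491, 0.0003], 'score': 0.68}] [{'at': [0.547, -0.3518, 0.0906], 'score': 0.89}]
time_s: 11.03
tool_pos: [0.5429, -0.3537, 0.1388]
tcp_rot: [0.868, 0.496, -0.0, -0.0]
wrist_force: [4.5, -2.6, -12.8]
finger_gap: 0.0171
grasp_force: 58.7
tool shift [0.0064 0.0016 0.0102] yaw 59.52 q [-0.71  0.46  0.09  1.2   0.    1.4 ] 11.0333
[-0.857385   -1.23200039 -0.01560591]
```

```bash
python3 -m creep '[[0,0.001,0.002,0,0.012],[0.004,0,0,0,0.012],[0.004,0,0,0,0.012]]'; python3 -m creep '[[0.004,0,0.0002,0,0.012],[0.004,0,0.0004,0,0.012]]';python3 -m creep '[[0.004,0,0.0005,0,0.012],[0.003,0,0.0005,0,0.012]]'; python3 go.py .548 -.349 .1286;python3 - <<'E'
from h import *
a=camera("side");print("valve",spot_point("side","valve")[0]["at"],"grip",spot_point("side","gate_grip")[0]["at"])
camera("top");print("valve",spot_point("top","valve")[:1],spot_point("top","valve_slot")[:1])
E
```

```text
time_s: 11.28
tool_pos: [0.5466, -0.3497, 0.1385]
tcp_rot: [0.869, 0.496, -0.002, 0.002]
wrist_force: [-5.8, -9.2, 2.7]
finger_gap: 0.0169
grasp_force: 61.0
time_s: 11.45
tool_pos: [0.5506, -0.3429, 0.1379]
tcp_rot: [0.869, 0.495, -0.002, 0.002]
wrist_force: [-6.8, -13.1, 2.0]
finger_gap: 0.0171
grasp_force: 61.2
time_s: 11.62
tool_pos: [0.5542, -0.3367, 0.1368]
tcp_rot: [0.869, 0.496, -0.002, 0.002]
wrist_force: [-5.9, -12.0, 2.8]
finger_gap: 0.0171
grasp_force: 61.2
tool shift [-0.0137  0.0009  0.0083] yaw 59.41 q [-0.67  0.46  0.09  1.2  -0.01  1.43] 11.6167Traceback (most recent call last):
  File "<stdin>", line 2, in <module>
IndexError: list index out of range
```

```bash
cat > v.py <<'E'
from h import *
for c in("side","top"):
    camera(c)
    for n in("valve","valve_slot","gate_grip"):
        for d in spot_point(c,n)[:1]: print(c,n,np.round(d["at"],4),round(d["score"],2))
E
python3 v.py
```

```text
side valve [ 5.511e-01 -3.492e-01  1.000e-04] 0.62
side valve_slot [ 0.5487 -0.3479  0.091 ] 0.59
side gate_grip [ 0.5549 -0.3399  0.143 ] 0.54
top valve [ 0.5481 -0.349  -0.0034] 0.57
top valve_slot [ 0.5468 -0.3484  0.0939] 0.78
top gate_grip [ 0.4723  0.2972 -0.0009] 0.64
```

The valve stayed put this time at (0.548,−0.349), and the gate leaned to +14 mm. I'll carry on in the same style.

```bash
python3 -m creep '[[-0.005,0,-0.0008,0,0.012],[-0.005,0,-0.0008,0,0.012],[-0.005,0,-0.0006,0,0.012]]'; python3 -m creep '[[-0.005,0,-0.0003,0,0.012],[-0.005,0,0.0001,0,0.012]]';python3 -m creep '[[-0.005,0,0.0004,0,0.012],[-0.004,0,0.0006,0,0.012]]'; python3 go.py .548 -.349 .1286;python3 v.py
```

```text
time_s: 12.42
tool_pos: [0.5489, -0.345, 0.138]
tcp_rot: [0.868, 0.497, 0.002, -0.001]
wrist_force: [10.0, 10.2, -2.0]
finger_gap: 0.0171
grasp_force: 60.2
time_s: 12.58
tool_pos: [0.544, -0.3535, 0.1382]
tcp_rot: [0.868, 0.497, 0.002, -0.002]
wrist_force: [9.7, 9.5, -3.6]
finger_gap: 0.0171
grasp_force: 60.1
time_s: 12.75
tool_pos: [0.5394, -0.3614, 0.1374]
tcp_rot: [0.868, 0.497, 0.002, -0.001]
wrist_force: [8.0, 9.6, 0.7]
finger_gap: 0.017
grasp_force: 60.3
tool shift [0.015  0.0012 0.0089] yaw 59.63 q [-0.72  0.46  0.1   1.2   0.01  1.38] 12.75
side valve [ 5.462e-01 -3.511e-01 -2.000e-04] 0.89
side valve_slot [ 0.548 -0.349  0.09 ] 0.72
side gate_grip [ 0.541  -0.3589  0.145 ] 0.53
top valve [ 0.5486 -0.349  -0.0009] 0.68
top valve_slot [ 0.5457 -0.3493  0.0897] 0.95
top gate_grip [ 0.5392 -0.3542  0.1476] 0.5
```

```bash
python3 -m creep '[[0.005,0,-0.0010,0,0.012],[0.005,0,-0.0010,0,0.012],[0.005,0,-0.0006,0,0.012],[0.005,0,-0.0003,0,0.012],[0.005,0,0.0001,0,0.012]]';python3 -m creep '[[0.005,0,0.0003,0,0.012],[0.004,0,0.0006,0,0.012]]'; python3 -m creep '[[-0.005,0,-0.0008,0,0.012],[-0.005,0,-0.0009,0,0.012],[-0.005,0,-0.0006,0,0.012],[-0.005,0,-0.0003,0,0.012],[-0.005,0,0.0001,0,0.012]]';python3 -m creep '[[-0.005,0,0.0004,0,0.012],[-0.004,0,0.0006,0,0.012]]'; python3 go.py .548 -.349 .1286;python3 v.py
```

```text
time_s: 13.57
tool_pos: [0.5493, -0.3442, 0.14]
tcp_rot: [0.869, 0.495, -0.002, 0.001]
wrist_force: [-7.2, -12.3, -2.2]
finger_gap: 0.017
grasp_force: 59.1
time_s: 13.73
tool_pos: [0.5539, -0.3365, 0.1394]
tcp_rot: [0.869, 0.496, -0.002, 0.001]
wrist_force: [-5.8, -10.3, 1.2]
finger_gap: 0.0171
grasp_force: 59.3
time_s: 14.15
tool_pos: [0.5436, -0.3534, 0.1413]
tcp_rot: [0.868, 0.497, 0.002, -0.002]
wrist_force: [4.7, 8.3, -3.0]
finger_gap: 0.0167
grasp_force: 58.7
time_s: 14.32
tool_pos: [0.539, -0.3612, 0.1406]
tcp_rot: [0.868, 0.497, 0.002, -0.002]
wrist_force: [6.0, 8.2, -0.1]
finger_gap: 0.0174
grasp_force: 58.8
tool shift [0.0151 0.0016 0.0121] yaw 59.62 q [-0.72  0.46  0.1   1.21  0.01  1.38] 14.3167
side valve [ 0.5519 -0.3464  0.0013] 0.97
side valve_slot [ 0.5469 -0.3441  0.0908] 0.72
side gate_grip [ 0.5421 -0.3616  0.1447] 0.55
top valve [ 0.5463 -0.3495 -0.0024] 0.74
top valve_slot [ 0.5476 -0.3466  0.0935] 0.74
top gate_grip [ 0.5477 -0.3486 -0.0014] 0.71
```

About 3 mm climbed per cycle, with the valve steady. I'll repeat.

```bash
python3 -m creep '[[0.005,0,-0.0010,0,0.012],[0.005,0,-0.0010,0,0.012],[0.005,0,-0.0006,0,0.012],[0.005,0,-0.0003,0,0.012],[0.005,0,0.0001,0,0.012]]';python3 -m creep '[[0.005,0,0.0003,0,0.012],[0.004,0,0.0006,0,0.012]]'; python3 -m creep '[[-0.005,0,-0.0009,0,0.012],[-0.005,0,-0.0009,0,0.012],[-0.005,0,-0.0006,0,0.012],[-0.005,0,-0.0003,0,0.012],[-0.005,0,0.0001,0,0.012]]';python3 -m creep '[[-0.005,0,0.0004,0,0.012],[-0.004,0,0.0006,0,0.012]]'; python3 go.py .548 -.349 .1286;python3 v.py; python3 -c "
from h import*
a=camera('side')[215:325,240:380];cv2.imwrite('pics/s6.png',cv2.resize(a,None,fx=5,fy=5,interpolation=cv2.INTER_CUBIC))"
```

```text
time_s: 15.13
tool_pos: [0.5492, -0.3442, 0.1434]
tcp_rot: [0.869, 0.495, -0.003, 0.001]
wrist_force: [-7.9, -12.2, -2.5]
finger_gap: 0.0169
grasp_force: 58.9
time_s: 15.3
tool_pos: [0.5539, -0.3364, 0.1429]
tcp_rot: [0.869, 0.496, -0.002, 0.001]
wrist_force: [-5.8, -8.7, -0.3]
finger_gap: 0.0167
grasp_force: 59.1
time_s: 15.72
tool_pos: [0.5435, -0.3536, 0.1449]
tcp_rot: [0.868, 0.497, 0.002, -0.002]
wrist_force: [7.2, 10.6, -2.3]
finger_gap: 0.0166
grasp_force: 58.9
time_s: 15.88
tool_pos: [0.5389, -0.3614, 0.1442]
tcp_rot: [0.868, 0.497, 0.002, -0.002]
wrist_force: [5.9, 8.4, -0.8]
finger_gap: 0.017
grasp_force: 58.9
tool shift [0.0152 0.0015 0.0157] yaw 59.62 q [-0.72  0.46  0.11  1.22  0.01  1.38] 15.8833
side valve [ 0.5505 -0.3489  0.001 ] 0.6
side valve_slot [ 0.5477 -0.3471  0.0867] 0.62
side gate_grip [ 0.5404 -0.3602  0.1475] 0.62
top valve [ 0.5498 -0.345   0.0007] 0.77
top valve_slot [ 0.5466 -0.3487  0.0906] 0.72
top gate_grip [ 0.5384 -0.3562  0.1481] 0.47
```

View pics/s6.png

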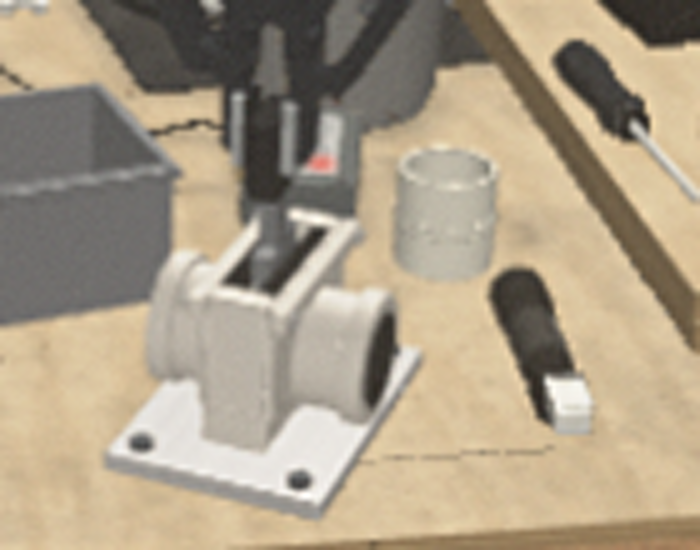

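The valve is upright at its place. The grip's lower edge (y≈198) is still about 11 mm below the pad tips (y≈175), so the pads aren't slipping and the gate is climbing. I'll run two more cycles.

```bash
python3 -m creep '[[0.005,0,-0.0010,0,0.012],[0.005,0,-0.0010,0,0.012],[0.005,0,-0.0006,0,0.012],[0.005,0,-0.0003,0,0.012],[0.005,0,0.0001,0,0.012]]';python3 -m creep '[[0.005,0,0.0003,0,0.012],[0.004,0,0.0006,0,0.012]]'; python3 -m creep '[[-0.005,0,-0.0009,0,0.012],[-0.005,0,-0.0009,0,0.012],[-0.005,0,-0.0006,0,0.012],[-0.005,0,-0.0003,0,0.012],[-0.005,0,0.0001,0,0.012]]';python3 -m creep '[[-0.005,0,0.0004,0,0.012],[-0.004,0,0.0006,0,0.012]]'; python3 go.py .548 -.349 .1286;python3 v.py
```

```text
time_s: 16.75
tool_pos: [0.5494, -0.3441, 0.147]
tcp_rot: [0.869, 0.496, -0.002, 0.001]
wrist_force: [-5.5, -9.0, -3.0]
finger_gap: 0.0168
grasp_force: 58.9
time_s: 16.92
tool_pos: [0.5541, -0.3363, 0.1466]
tcp_rot: [0.869, 0.496, -0.002, 0.001]
wrist_force: [-5.8, -6.9, 1.0]
finger_gap: 0.0167
grasp_force: 59.2
time_s: 17.33
tool_pos: [0.5435, -0.3537, 0.1485]
tcp_rot: [0.868, 0.497, 0.002, -0.002]
wrist_force: [6.2, 9.9, -3.2]
finger_gap: 0.017
grasp_force: 58.8
time_s: 17.5
tool_pos: [0.5389, -0.3617, 0.1479]
tcp_rot: [0.868, 0.497, 0.002, -0.001]
wrist_force: [5.8, 9.5, 0.9]
finger_gap: 0.0171
grasp_force: 59.1
tool shift [0.0155 0.0014 0.0194] yaw 59.61 q [-0.72  0.46  0.11  1.23  0.    1.38] 17.5
side valve [ 0.547  -0.3466 -0.0012] 0.86
side valve_slot [ 0.5476 -0.3434  0.0882] 0.81
side gate_grip [ 0.544  -0.3613  0.1511] 0.85
top valve [ 5.492e-01 -3.488e-01  3.000e-04] 0.86
top valve_slot [ 0.5446 -0.3458  0.0924] 0.87
top gate_grip [ 0.5407 -0.3556  0.1544] 0.54
```

```bash
python3 -m creep '[[0.005,0,-0.0010,0,0.012],[0.005,0,-0.0010,0,0.012],[0.005,0,-0.0006,0,0.012],[0.005,0,-0.0003,0,0.012],[0.005,0,0.0001,0,0.012]]';python3 -m creep '[[0.005,0,0.0003,0,0.012],[0.004,0,0.0006,0,0.012]]'; python3 -m creep '[[-0.005,0,-0.0009,0,0.012],[-0.005,0,-0.0009,0,0.012],[-0.005,0,-0.0006,0,0.012],[-0.004,0,-0.0003,0,0.012],[0,0,0,0,0.012]]'; python3 go.py .548 -.349 .1286;python3 v.py
```

```text
time_s: 18.32
tool_pos: [0.5495, -0.344, 0.1506]
tcp_rot: [0.869, 0.496, -0.002, 0.001]
wrist_force: [-4.8, -6.0, -0.4]
finger_gap: 0.0171
grasp_force: 59.3
time_s: 18.48
tool_pos: [0.5543, -0.3362, 0.1507]
tcp_rot: [0.869, 0.496, -0.002, 0.001]
wrist_force: [-7.2, -7.8, 5.1]
finger_gap: 0.017
grasp_force: 60.2
time_s: 18.9
tool_pos: [0.5458, -0.3499, 0.152]
tcp_rot: [0.868, 0.497, 0.001, -0.001]
wrist_force: [-4.8, -4.4, 5.6]
finger_gap: 0.017
grasp_force: 60.8
tool shift [0.0019 0.0015 0.0234] yaw 59.56 q [-0.7   0.46  0.12  1.24  0.    1.4 ] 18.9
side valve [ 0.5504 -0.3471  0.0012] 0.97
side valve_slot [ 0.5464 -0.3464  0.0896] 0.91
side gate_grip [ 0.5474 -0.3517  0.1553] 0.53
top valve [ 0.5483 -0.3464 -0.001 ] 0.74
top valve_slot [ 0.5447 -0.3466  0.0927] 0.71
top gate_grip [ 0.5444 -0.3475  0.155 ] 0.68
```

```bash
python3 -m creep '[[0,0,-0.002,0,0.012],[0,0,-0.001,0,0.012]]'; python3 -m creep '[[0,0,-0.001,0,0.012],[0,0,-0.001,0,0.012]]'
```

```text
time_s: 19.47
tool_pos: [0.5458, -0.3508, 0.1558]
tcp_rot: [0.868, 0.496, 0.0, 0.0]
wrist_force: [-0.5, 0.2, -1.3]
finger_gap: 0.0168
grasp_force: 59.7
time_s: 19.63
tool_pos: [0.5458, -0.3507, 0.1577]
tcp_rot: [0.868, 0.496, 0.0, 0.0]
wrist_force: [-0.1, 0.6, -1.3]
finger_gap: 0.017
grasp_force: 59.7
```

The gate is free, as the load now reads just its own weight. I'll draw it straight out.

```bash
python3 -m creep '[[0,0,-0.006,0,0.012],[0,0,-0.01,0,0.012],[0,0,-0.012,0,0.012],[0,0,-0.012,0,0.012]]'; python3 -m creep '[[0,0,-0.012,0,0.012],[0,0,-0.012,0,0.012],[0,0,-0.015,0,0.012],[0,0,-0.015,0,0.012],[0,0,0,0,0.012]]'; python3 go.py .4505 -.176 .25; python3 v.py; python3 -c "
from h import*
a=camera('side')[180:320,220:380];cv2.imwrite('pics/s7.png',cv2.resize(a,None,fx=4,fy=4,interpolation=cv2.INTER_CUBIC))"
```

```text
time_s: 19.97
tool_pos: [0.5457, -0.3507, 0.1988]
tcp_rot: [0.868, 0.496, 0.0, 0.0]
wrist_force: [-0.4, -0.4, -0.9]
finger_gap: 0.0169
grasp_force: 59.7
time_s: 20.38
tool_pos: [0.5464, -0.3513, 0.2555]
tcp_rot: [0.868, 0.496, 0.001, 0.003]
wrist_force: [-0.1, 0.1, -0.8]
finger_gap: 0.0171
grasp_force: 59.8
tool shift [ 0.1024 -0.1716  0.0045] yaw 59.52 q [-0.7   0.43  0.34  1.47  0.    1.4 ] 20.3833
side valve [0.4704 0.2999 0.0011] 0.71
side valve_slot [ 0.5506 -0.3424  0.0925] 0.96
side gate_grip [ 0.5489 -0.3497  0.2579] 0.89
top valve [ 0.5489 -0.3502 -0.0011] 0.88
top valve_slot [ 0.5455 -0.3508  0.0894] 0.56
top gate_grip [ 0.5463 -0.3504  0.2569] 0.68
```

View pics/s7.png

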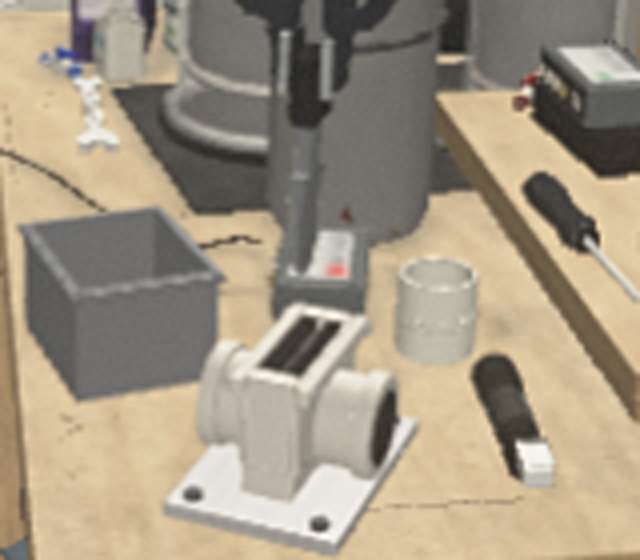

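The gate is out. It hangs from the pads at about (305,90) with its blade end at (300,270), and the valve stands in place. Now over the tub, turning the gate to line up with it.

```bash
python3 -m creep '[[0.008,-0.01,0,0,0.012],[0.015,-0.02,0,0,0.012],[0.015,-0.02,0,0,0.012],[0.015,-0.02,0,0,0.012],[0.015,-0.02,0,0,0.012],[0.015,-0.02,0,0,0.012],[0.015,-0.02,0,0,0.012],[0.015,-0.02,0,0,0.012],[0.009,-0.013,0,0,0.012],[0,0,0,-0.11,0.012],[0,0,0,-0.11,0.012],[0,0,0,-0.11,0.012],[0,0,0,-0.11,0.012],[0,0,0,-0.11,0.012],[0,0,0,-0.11,0.012],[0,0,0,-0.11,0.012],[0,0,0,0,0.012]]'; python3 go.py .468 -.163 .14; python3 v.py; python3 -c "
from h import*
camera('top');print(spot_point('top','tub')[:1],spot_point('top','gate')[:1])
a=camera('side')[160:310,210:350];print(spot_point('side','gate')[:1]);cv2.imwrite('pics/s8.png',cv2.resize(a,None,fx=4,fy=4,interpolation=cv2.INTER_CUBIC))"
```

```text
time_s: 22.25
tool_pos: [0.4672, -0.1631, 0.2514]
tcp_rot: [0.616, 0.788, -0.0, -0.0]
wrist_force: [0.5, 0.1, -1.6]
finger_gap: 0.0171
grasp_force: 59.7
tool shift [-1.000e-04  8.000e-04  1.114e-01] yaw 103.91 q [-0.51  0.16 -0.06  1.35 -0.    0.82] 22.25
side valve [ 5.493e-01 -3.457e-01  1.000e-04] 0.78
side valve_slot [ 0.5495 -0.344   0.0885] 0.61
side gate_grip [ 0.4678 -0.1614  0.2534] 0.61
top valve [ 0.5461 -0.348  -0.0021] 0.61
top valve_slot [ 0.5477 -0.3491  0.0937] 0.7
[{'at': [0.546, -0.3498, 0.0901], 'score': 0.73}] []
[{'at': [0.4672, -0.1602, 0.136], 'score': 0.6}]
```

View pics/s8.png

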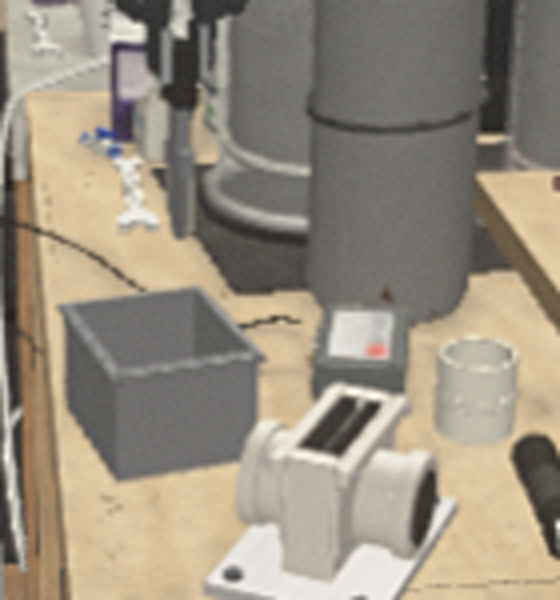

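The gate hangs upright above the tub mouth, blade end at about (182,232) in the crop. The network puts it at (0.467,−0.160,0.136), inside the tub opening. I'll lower it.

```bash
python3 -m creep '[[0,0,0.01,0,0.012],[0,0,0.018,0,0.012],[0,0,0.018,0,0.012],[0,0,0.018,0,0.012],[0,0,0.018,0,0.012],[0,0,0.015,0,0.012],[0,0,0.01,0,0.012],[0,0,0.008,0,0.012],[0,0,0.008,0,0.012]]'; python3 -m creep '[[0,0,0.003,0,0.012],[0,0,0.003,0,0.012]]'
```

```text
time_s: 23.65
tool_pos: [0.4672, -0.1629, 0.1278]
tcp_rot: [0.618, 0.786, 0.0, 0.0]
wrist_force: [-0.6, 0.4, -1.2]
finger_gap: 0.0168
grasp_force: 59.7
time_s: 23.82
tool_pos: [0.4673, -0.163, 0.1224]
tcp_rot: [0.618, 0.786, 0.0, 0.0]
wrist_force: [-0.6, -0.8, -0.2]
finger_gap: 0.0171
grasp_force: 59.7
```

```bash
python3 -m creep '[[0,0,0.002,0,0.012],[0,0,0.002,0,0.012]]'; python3 -m creep '[[0,0,0.002,0,0.012],[0,0,0.001,0,0.012]]'
```

```text
time_s: 23.98
tool_pos: [0.4674, -0.163, 0.1187]
tcp_rot: [0.618, 0.786, 0.0, 0.0]
wrist_force: [-0.5, 0.5, -0.8]
finger_gap: 0.0168
grasp_force: 59.7
time_s: 24.15
tool_pos: [0.4674, -0.1631, 0.1158]
tcp_rot: [0.618, 0.786, 0.0, 0.0]
wrist_force: [-0.4, 0.8, 10.0]
finger_gap: 0.0172
grasp_force: 61.4
```

The blade has touched the floor. I'll ease off, open a little, nudge the top toward the +x wall, then open fully.

```bash
python3 -m creep '[[0,0,-0.0015,0,0.012],[0,0,0,0,0.03],[0,0,0,0,0.03],[0,0,0,0,0.03],[0,0.006,0,0,0.03],[0,0.006,0,0,0.03],[0,0.006,0,0,0.03],[0,0.006,0,0,0.03],[0,0,0,0,0.03]]'; python3 -m creep '[[0,0,0,0,0.075],[0,0,0,0,0.075],[0,0,0,0,0.075],[0,0,0,0,0.075],[0,0,-0.003,0,0.075],[0,0,-0.003,0,0.075]]'; python3 -c "
from h import*
a=camera('side')[200:290,200:300];cv2.imwrite('pics/s9.png',cv2.resize(a,None,fx=6,fy=6,interpolation=cv2.INTER_CUBIC))
print(spot_point('side','gate')[:1],spot_point('side','gate_grip')[:1])
camera('top');print(spot_point('top','gate')[:1],spot_point('top','gate_grip')[:1])"
```

```text
time_s: 24.9
tool_pos: [0.4918, -0.1571, 0.1169]
tcp_rot: [0.618, 0.786, 0.0, 0.0]
wrist_force: [-0.1, 0.1, 0.4]
finger_gap: 0.0302
grasp_force: 0.0
time_s: 25.4
tool_pos: [0.4903, -0.1573, 0.1232]
tcp_rot: [0.618, 0.786, -0.0, -0.0]
wrist_force: [0.6, -0.5, 0.6]
finger_gap: 0.0749
grasp_force: 0.0
[] [{'at': [0.4601, -0.1115, 0.1047], 'score': 0.56}]
[{'at': [0.4682, -0.1693, 0.0069], 'score': 0.54}] [{'at': [0.4549, -0.1113, 0.1084], 'score': 0.54}]
```

View pics/s9.png

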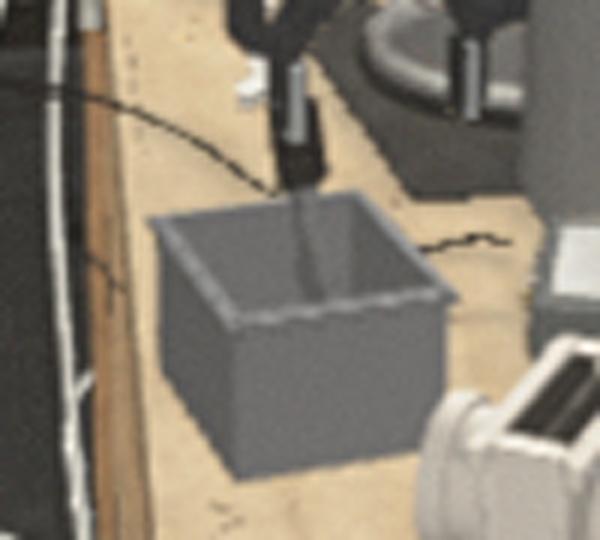

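The gate stands blade down, leaning on the far (+y) wall with its grip above the rim at (300,150). The fingers are clear of it, so I'll retract straight up.

```bash
python3 -m creep '[[0,0,-0.008,0,0.075],[0,0,-0.012,0,0.075],[0,0,-0.015,0,0.075],[0,0,-0.02,0,0.075],[0,0,-0.02,0,0.075],[0,0,-0.02,0,0.075],[0,0,-0.02,0,0.075],[0,0,0,0,0.075],[0,0,0,0,0.075]]'; python3 -c "
from h import*
camera('side');print(spot_point('side','gate_grip')[:1],spot_point('side','valve')[:1],spot_point('side','tub')[:1])
camera('top');print(spot_point('top','gate')[:1],spot_point('top','valve')[:1])"
```

```text
time_s: 26.45
tool_pos: [0.4909, -0.1574, 0.2392]
tcp_rot: [0.618, 0.786, 0.0, 0.001]
wrist_force: [0.3, 0.5, -0.9]
finger_gap: 0.0748
grasp_force: 0.0
[{'at': [0.4574, -0.111, 0.1009], 'score': 0.6}] [{'at': [0.5511, -0.3493, -0.0012], 'score': 0.83}] [{'at': [0.4532, -0.1747, 0.0052], 'score': 0.87}]
[{'at': [0.4689, -0.1674, 0.0068], 'score': 0.57}] []
```

```bash
python3 -c "from plant import*;print(finish_job())"
```

```text
the job is handed in; nothing more can be done
None
```

The gate was rocked loose, drawn out, and now stands blade down in the grey tub, leaning on a wall; but early over-pulling (about 25 N) briefly took the valve's weight, probably lifting it slightly, and it slid about 10 mm along its slot direction, where it still stands upright, since I did not push it back.

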